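Find the loaded coin tin by its weight and lock it in the viewing case

ROBOT

A 6-joint arm with a two-finger parallel gripper is mounted at the origin on the work surface. World frame = base frame: x ahead of the robot, y to its left, z up, the work surface at z = 0. Lengths are in mm, angles in rad, forces in N, time in s.
With the tool pointing down it reaches from about 350 to 875 mm from the base axis. Payload 4.2 kg.
Tool frame: the origin (TCP) lies on the mounting face of the last link; the fingertips stand 173 mm ahead of it and the grasp point (between the pads) lies 155 mm ahead of it; z points along the fingers, y is the line along which they close (so a half turn about z gives the same grasp; the last joint's range is limited). The gripper opens to 85 mm and grips with 20 to 120 N. Pads are 22 mm wide; open, the fingers measure 114 mm over their backs; the gripper's body (76 mm by 85 mm) begins 54 mm behind the grasp point. The pads swing forward as they close: fully open they stand 13 mm farther back than shut.
Start: joints at [1.363, 0.385, 0.008, 0, -1.194, -0.259], TCP at [281.236, 558.128, 404.712] pointing down, gripper open.
Joint ranges: [-3.14, 3.14], [-1.21, 2.06], [-1.07, 1.41], [-3.16, 2.05], [-2.99, -0.16], [-3.1, 3.1]. Speed limits (rad/s): [2.79, 2.79, 3.14, 3.14, 3.14, 3.14].

INTERFACE

Orientations are given as a 3x3 rotation matrix whose columns are the frame's x, y, z axes.
In Python, from rig import get_state, get_image, camera_info, job_done, recognise gives the robot as it stands.
- The arm moves only by the tool arm_command, never from a script. Its argument "rows" is a list of rows, each an object with "delta_rot": the turn, a rotation vector about the tool's x, y, z in units of 5 degrees (1.0 is 5 degrees), a list of three; "offset": the shift along the tool's x, y, z in units of 40 mm (1.0 is 40 mm), a list of three; "claw": the finger opening in mm, from 0 to 85.4. A call has 1 to 10 rows; each row shifts and turns the commanded pose from where the row before left it, along the tool's axes as they then stand; what a row does not reach is not made up. A row lasts 1/12 s, in which the tool goes at most 41.7 mm and 7.16 degrees, less where a joint would pass 70% of its speed; a pose out of reach is approached as far as the arm can. A call is refused whole if a number of a shift passes 1 or a number of a turn 1, either way. A call with a gripper value outside its range is refused whole. The fingers move at their own pace and stop on an object; "force" is the grip in N (left out, the last holds). Time passes only in rows, so rows that do not move let the fingers close. It gives the time, the measured TCP pose, the force, the opening and the grip force at its end, in the units of the state.
- get_state(): the state, without advancing time (a new reading comes with each control period).
- get_image(name): name is "scene" or "side" or "wrist"; returns the picture (400x640x3 uint8, blue, green, red); there is no depth.
- camera_info(name): a dict with "fx", "fy", "cx", "cy" (pixels), "T" (4x4, takes a point from camera to world coordinates). Camera axes: x right, y down, z forward; pixel columns grow to the right and rows downward; lengths in mm; the calibration is good to about 2 mm. A picture is of the moment at which its call begins: read the wrist's pose just before it. camera_info takes no time and is no camera call; for the wrist camera it gives the pose at the moment of the call.
- job_done(): hands the job in; it is judged then, once.
Trained networks look in the newest picture that a camera, given by its name, has taken for a name from the list of things; names that differ only in an ending like _2 or _b are one class to them, and where a whole thing is asked for, a point or a joint stands for the part that bears it (a point fixed in the world has none). Each returns a list of dicts, best first, with "conf" (0 to 1); they miss things now and then, are a little off and sometimes report something else, mostly with a low value. They report only what shows in the picture. A call takes as long as a camera call. They do not tell look-alikes from the thing itself.
- recognise(camera, thing): "extent" ([left, top, width, height] as shares, 0 to 1, of the picture: columns of its width, rows of its height, round what is visible of it).
The state is a dict: "clock": time; "joint_pos": joint angles; "joint_velocities": joint speeds; "joint_efforts": joint torques, N m; "position": TCP position; "tool_rot": TCP orientation; "ft_force": force on the tool from outside, world axes, zero at the start; "wrist_torque": the same for the moment, N m; "opening": finger opening in mm; "grip_force": force on a finger pad.
Only numpy, scipy, OpenCV 4.12 (cv2) and the standard library are available. Lean on these libraries where they do the work, as an engineer would, in place of code of your own. Each camera call takes 0.05 s, during which the arm holds its last target. There are 200 camera calls.

TASK

One of the three identical brass tins on the green felt mat still holds a roll of silver coins, but the lids have seized, so lift them to feel which one is much heavier than the others. Set that tin down gently, upright, inside the open glazed viewing case, shut the lid fully, and then turn the brass lock knob on the lid clockwise until it comes up against its stop. The two empty tins must be standing upright on the felt mat at the end; never let a tin tip over, and do not disturb the other lots.

Things in the scene. Friction and masses are not known exactly. Their poses are not given: they have to be found in the camera images.
- mat: Green felt mat fixed on the table, 240 mm (its x) by 360 mm (its y), 3 mm thick; origin at the centre of its underside, z up. It lies on one side of the table, the case on the other; which side changes. The three tins stand on it in a row along its y, at least 90 mm apart.
- tin_1: Closed round brass tin, 54 mm diameter, 52 mm high, lid seized shut, standing upright; origin at the centre of its underside, z up its axis. Looks like the other two. An empty tin weighs about 0.1 kg; the loaded one 0.42 to 0.51 kg. Any of the three may be the loaded one; its coins can shift a few millimetres inside.
- tin_2: As tin_1.
- tin_3: As tin_1.
- case: Fixed viewing case: dark wood box 200 mm (its x) by 300 mm (its y), walls 14 mm thick and 85 mm high, lined dark red; origin at the centre of its underside, z up, x away from the robot towards the hinge. Inner floor 172 x 272 mm, 12 mm above the origin. Lots lie inside at both y ends; the middle 140 mm along y is free.
- case_in (a point): Centre of the case's inner floor (on its surface); axes as the case.
- case_lid (a joint): Hinge angle of the glazed lid: 0 = fully shut (its stop, lid lying on the case walls), about 1.4 to 1.65 rad (standing up) at the start. The hinge is stiff, the lid stays where it is left; about 4 to 8 N at its free edge moves it. Push it on the wooden front rail.
- lid_hinge (a point): Point on the hinge axis at the middle of the lid: case frame (100, 0, 85) mm. The axis runs along the case's y.
- lid_edge (a point): Middle of the lid's free front edge, on its outer (upper when shut) face. Lid: 200 mm from hinge axis to this edge, 300 mm wide, 16 mm thick, underside in the plane of the hinge axis; wooden rails (front rail 40 mm wide) round a glass pane. When shut, this point is at case frame (-100, 0, 101) mm.
- lock (a joint): Angle of the brass thumb-turn lock on the lid's front rail: 0.05 to 0.5 rad at the start, grows clockwise seen from above with the lid shut, end stop at 1.571 rad = locked. Friction torque about 0.06 N m; it stays where it is left.
- lock_grip (a point): On the lock knob's axis, 17 mm above the lid's outer face; with the lid shut at case frame (-68, 0, 118) mm. The knob is a bar 36 mm long, 10 mm thick, from 4 to 26 mm above the lid, on a 30 mm brass rose. The bar lies along this point's y axis, which turns with the knob: at joint 0 along the case's y (the front edge), at 1.571 along the case's x.
- penknife: Red penknife, 92 x 14 mm, 13 mm high, lying on the mat along the edge nearer the robot; leave alone.
- watch: Steel pocket watch, 46 mm across, 12 mm high, lying in the case near its +y end; leave alone.
- ring_box: Navy ring box, 46 x 46 x 36 mm, standing in the case near its -y end; leave alone.
- loupe: Small black and steel folding loupe, about 72 mm long, 16 mm high, on the table between mat and case; leave alone.
- coffee_pot: Plated coffee pot, 200 mm high, at the back of the table; leave alone.
Things that resemble listed ones, but are neither listed nor needed, are in the scene too. Leave any purple or white look-alike of the tin_3 alone.

How it is judged:
By the outcome, as a careful person would: the job done as asked, in the order asked, and still so for the second after the job is handed in, with the robot touching nothing.
It also fails if it takes over 72 s, if anything falls off the work surface, if the arm or the gripper's body presses on something with over 40 N, if the wrist force passes 120 N, or if a joint passes its speed limit or range.

## Working session

There is one attempt and no reset: what is moved stays moved. The work goes in short steps, Python scripts to look and compute and a tool call to move; the robot and the scene stay as the last step left them, time stands still between calls to the robot, and variables do not carry over. Pictures are saved under pics/ and viewed, at most 10 in all, crops included, and the job is handed in when it is done.

Besides the shell and the picture viewer there is one more tool, called after "Emit:" in YAML: its name, and indented under it one key for each argument. arm_command: Moves the arm, as the interface text tells. Its arguments: {"type":"object","properties":{"rows":{"type":"array"},"force":{"type":"number"}},"required":["rows"]}

```bash
ls; mkdir -p pics; cat > h.py <<'E'
import numpy as np,cv2
from rig import get_state,get_image,camera_info,job_done,recognise
def ray(n,u,v,ci=None):
    c=ci or camera_info(n);T=np.array(c["T"]);d=T[:3,:3]@np.array([(u-c["cx"])/c["fx"],(v-c["cy"])/c["fy"],1])
    return T[:3,3],d/np.linalg.norm(d)
def onz(n,u,v,z,ci=None):
    o,d=ray(n,u,v,ci);return o+d*(z-o[2])/d[2]
def tri(rs):
    A=sum(np.eye(3)-np.outer(d,d) for o,d in rs);b=sum((np.eye(3)-np.outer(d,d))@o for o,d in rs)
    return np.linalg.solve(A,b)
def proj(n,p,ci=None):
    c=ci or camera_info(n);T=np.linalg.inv(np.array(c["T"]));q=T[:3,:3]@np.array(p)+T[:3,3]
    return np.array([c["fx"]*q[0]/q[2]+c["cx"],c["fy"]*q[1]/q[2]+c["cy"]])
E
python3 - <<'E'
from h import *
np.set_printoptions(precision=1,suppress=True)
a=[get_image(n) for n in("scene","side","wrist")]
for n,i in zip(("scene","side","wrist"),a):cv2.imwrite(f"pics/{n}0.png",i)
for n in("scene","side","wrist"):
  c=camera_info(n);print(n,c["fx"],c["cx"],c["cy"],np.array(c["T"]).tolist() )
  for t in("tin_1","mat","case","case_lid","lock","penknife","watch","ring_box","loupe"):
    for r in recognise(n,t)[:5]:
      e=np.array(r["extent"])*[640,400,640,400];print(n,t,round(r["conf"],2),e)
s=get_state();print(s)
E
```

```text
pics
scene 413.3011464195775 321.3513283679826 204.19001391505572 [[-0.2752509908319257, 0.6400385739920785, -0.7173475558250894, 1317.5128593152012], [0.9612427689711422, 0.19547818267002726, -0.1944238133581238, 266.84353918212656], [0.015787056303638844, -0.743060498144135, -0.6690380145784359, 845.7052988524626], [0.0, 0.0, 0.0, 1.0]]
scene tin_1 0.95 [425.7 190.9  22.1  21. ]
scene tin_1 0.94 [336.  206.7  19.   21.5]
scene tin_1 0.85 [396.1 178.1  18.5  20.5]
scene tin_1 0.85 [459.3 181.8  22.9  21.2]
scene tin_1 0.81 [412.1 237.3  24.2  29.6]
scene mat 0.56 [306.6 195.  142.9  89. ]
scene case 0.97 [148.2 128.9 146.4 110.6]
scene case 0.59 [189.  151.   19.7  14.7]
scene case_lid 0.81 [146.  134.7 119.9  88. ]
scene lock 0.72 [187.6 153.7  19.6  10.1]
scene penknife 0.43 [392.8 214.4  23.    3.2]
scene loupe 0.59 [308.7 192.5 141.5  94.1]
scene loupe 0.52 [228.1 235.7  89.9  72.8]
scene loupe 0.44 [288.3 235.8  16.   16.9]
scene loupe 0.27 [143.1 131.5 122.8  92.8]
side 376.6577472071611 314.6244049451527 195.575899083153 [[0.9798878743823421, -0.1350330228735873, 0.1469211910
[... 1173 characters left out ...]
, -0.948840319092269, 374.2582424710926], [0.0, 0.0, 0.0, 1.0]]
wrist tin_1 0.95 [569.7   0.   70.3  49.9]
wrist tin_1 0.84 [399.4 118.4  70.5  59.3]
wrist tin_1 0.63 [318.2   0.   67.   66.3]
wrist tin_1 0.57 [469.5   0.1  84.8  64.4]
{'clock': 1.5, 'joint_pos': array([ 1.4,  0.4,  0. ,  0. , -1.2, -0.3]), 'joint_velocities': array([ 0., -0.,  0.,  0., -0.,  0.]), 'joint_efforts': array([  0. , -39.2,  18.9,   4.2,  -0. ,   0. ]), 'position': array([281.2, 558.1, 404.7]), 'tool_rot': array([[ 0.9, -0.5, -0. ],
       [-0.5, -0.9, -0. ],
       [ 0. ,  0. , -1. ]]), 'ft_force': array([ 0.3, -0.9,  0. ]), 'wrist_torque': array([ 0., -0.,  0.]), 'grip_force': 0.0, 'opening': 85.46690774468476}
```

View pics/scene0.png

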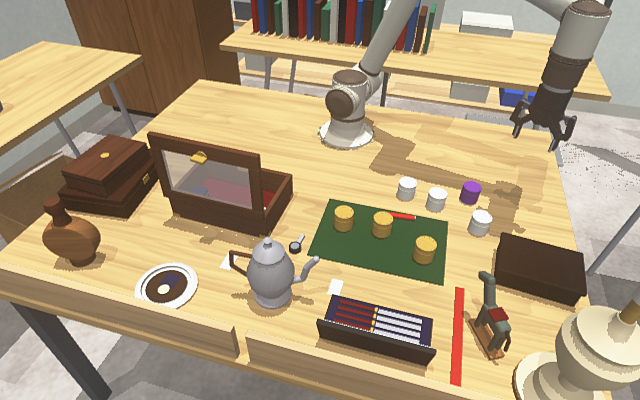

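View pics/side0.png

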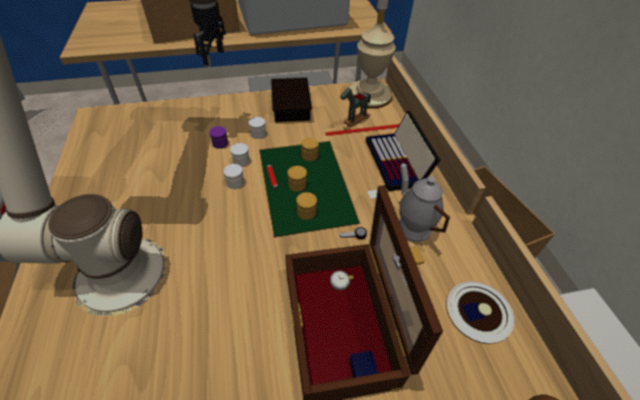

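The scene view shows brass tins at about (344,218), (382,224) and (425,250). The case is at the left with its lid standing, and the look-alikes are white or purple. In the side view the tins are at (306,206), (297,179) and (310,150), and the case is at the bottom.

```bash
python3 - <<'E'
from h import *
np.set_printoptions(precision=1,suppress=True)
s=cv2.imread("pics/side0.png");w=cv2.imread("pics/scene0.png")
cv2.imwrite("pics/sidecrop.png",cv2.resize(s[180:400,270:450],None,fx=2.7,fy=2.7,interpolation=cv2.INTER_CUBIC))
cv2.imwrite("pics/scenecrop.png",cv2.resize(w[120:250,140:310],None,fx=4.5,fy=4.5,interpolation=cv2.INTER_CUBIC))
B={}
for n,i,roi in(("side",s,(250,130,360,235)),("scene",w,(305,195,455,285))):
  h=cv2.cvtColor(i,cv2.COLOR_BGR2HSV);m=cv2.inRange(h,(12,120,70),(30,255,255))
  x0,y0,x1,y1=roi;k=np.zeros_like(m);k[y0:y1,x0:x1]=m[y0:y1,x0:x1]
  N,L,st,_=cv2.connectedComponentsWithStats(k)
  B[n]=sorted([st[j] for j in range(1,N) if 150<st[j,4]<1500],key=lambda q:q[0] if n=="scene" else -q[1]);print(n,B[n])
for a,b in zip(B["scene"],B["side"]):
  f=lambda q:(q[0]+q[2]/2-.5,q[1]+q[3]/2-.5)
  p=tri([ray("scene",*f(a)),ray("side",*f(b))]);print(p,proj("scene",p)-f(a),proj("side",p)-f(b))
E
```

```text
side [array([290, 222,  70,  13, 337], dtype=int32), array([296, 192,  21,  27, 443], dtype=int32), array([287, 165,  20,  26, 388], dtype=int32)]
scene [array([334, 205,  20,  27, 446], dtype=int32), array([372, 211,  21,  27, 458], dtype=int32), array([413, 236,  24,  28, 528], dtype=int32)]
[500.1  76.8  10.3] [-12.    7.3] [ -9.8 -10.8]
[470.7 187.2 -11.8] [-11.3   7.7] [ -8.4 -10.1]
[476.5 331.7 -56.8] [-6.4  4.9] [-4.4 -5.4]
```

View pics/sidecrop.png

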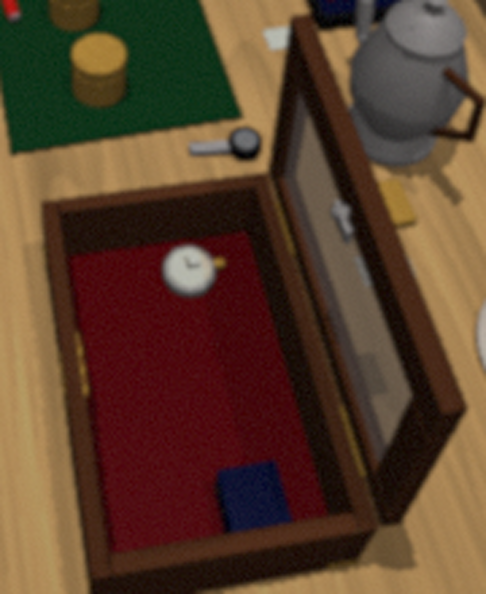

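View pics/scenecrop.png

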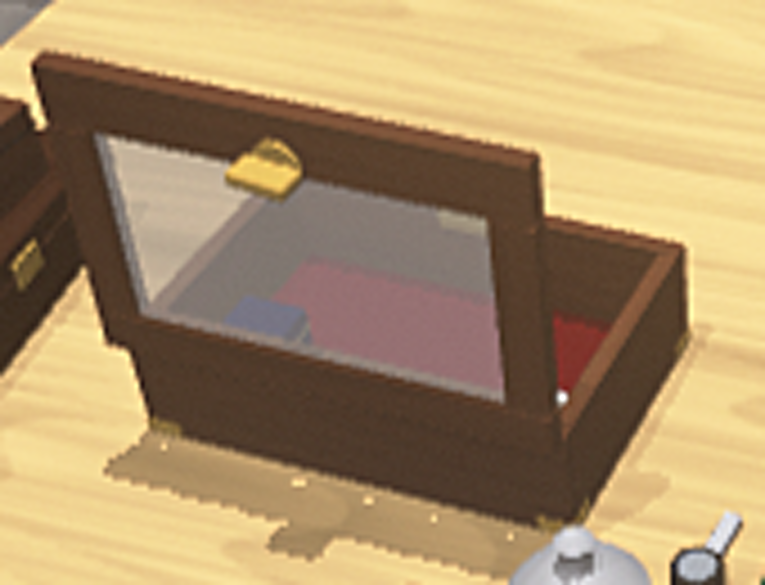

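```bash
python3 - <<'E'
from h import *
from scipy.optimize import least_squares
np.set_printoptions(precision=1,suppress=True)
for a,b in(((343.5,218),(306,205)),((382,224),(296.5,177.5)),((424.5,249.7),None)):
  if b is None:
    for r in recognise("side","tin_1"):
      e=np.array(r["extent"])*[640,400,640,400]
      if abs(e[0]+e[2]/2-310)<6 and e[1]+e[3]/2<160:b=(e[0]+e[2]/2,e[1]+e[3]/2)
  p=tri([ray("scene",*a),ray("side",*b)]);print(p,proj("scene",p)-a,proj("side",p)-b)
sc=lambda u,v:(270+u/2.7-.3,180+v/2.7-.3); cc=lambda u,v:(140+u/4.5-.4,120+v/4.5-.4)
O=[("side",sc(44,205),(-100,150,85)),("side",sc(270,178),(100,150,85)),("side",sc(91,575),(-100,-150,85)),("side",sc(372,527),(100,-150,85)),
("side",sc(70,257),(-86,136,12)),("side",sc(110,551),(-86,-136,12)),
("scene",cc(686,245),(-100,150,85)),("scene",cc(578,523),(100,150,0)),("scene",cc(152,428),(100,-150,0))]
L=[("side",sc(463,408),-150,200,16),("scene",cc(48,85),-150,200,16),("scene",cc(537,175),150,200,16),("scene",cc(37,55),-150,200,0),("scene",cc(540,155),150,200,0),("side",sc(292,22),150,200,0)]
CI={n:camera_info(n) for n in("side","scene")}
def f(q):
  x,y,t,z,th=q;R=np.array([[np.cos(t),-np.sin(t),0],[np.sin(t),np.cos(t),0],[0,0,1]]);o=[x,y,z];r=[]
  for n,px,p in O:r+=list(proj(n,R@p+o,CI[n])-px)
  for n,px,yy,l,h in L:
    p=np.array([100-l*np.cos(th)+h*np.sin(th),yy,85+l*np.sin(th)+h*np.cos(th)]);r+=list(proj(n,R@p+o,CI[n])-px)
  return np.array(r)
s=least_squares(f,[480,-180,0,0,1.5],loss="soft_l1",x_scale=[10,10,.1,10,.1]);print(s.x[:2],s.x[2:].round(3).tolist());print(f(s.x).reshape(-1,2))
E
```

```text
[481.6 106.8  31.1] [ 0.1 -0.1] [0.1 0.1]
[473.8 216.3  31.5] [ 0.2 -0.2] [0.2 0.2]
[536.1 338.3  26.6] [-0.9  0.7] [-0.6 -0.7]
[ 493.3 -226.6] [-0.044, -3.372, 1.518]
[[-0.3 -2.2]
 [-0.3 -2.4]
 [-0.1  0.5]
 [ 2.5  0.5]
 [-2.4 -0.8]
 [-0.9 10.9]
 [ 0.7  1.4]
 [-0.7  5.5]
 [ 0.5  1.9]
 [ 0.6  0.6]
 [-3.4 -3.9]
 [-1.4  0.2]
 [ 3.1 -0.2]
 [ 0.9  1.1]
 [-1.  -1.9]]
```

Emit:
arm_command:
  rows:
    - {"delta_rot":[0,0,-0.89],"offset":[0,0,0],"claw":85}
    - {"delta_rot":[0,0,-0.89],"offset":[0,0,0],"claw":85}
    - {"delta_rot":[0,0,-0.89],"offset":[0,0,0],"claw":85}
    - {"delta_rot":[0,0,-0.89],"offset":[0,0,0],"claw":85}
    - {"delta_rot":[0,0,-0.89],"offset":[0,0,0],"claw":85}
    - {"delta_rot":[0,0,-0.89],"offset":[0,0,0],"claw":85}

```text
clock: 2.05
position: [281.2, 558.1, 404.7]
tool_rot: [[1.0, 0.003, -0.0], [0.003, -1.0, 0.0], [-0.0, -0.0, -1.0]]
ft_force: [-0.6, -0.6, -0.2]
opening: 85.3
grip_force: 0.0
```

Emit:
arm_command:
  rows:
    - {"delta_rot":[0,0,0],"offset":[0.7,0.6,0.1],"claw":85}
    - {"delta_rot":[0,0,0],"offset":[0.7,0.6,0.1],"claw":85}
    - {"delta_rot":[0,0,0],"offset":[0.7,0.6,0.1],"claw":85}
    - {"delta_rot":[0,0,0],"offset":[0.7,0.6,0.1],"claw":85}
    - {"delta_rot":[0,0,0],"offset":[0.7,0.6,0.1],"claw":85}
    - {"delta_rot":[0,0,0],"offset":[0.7,0.6,0.1],"claw":85}
    - {"delta_rot":[0,0,0],"offset":[0.7,0.6,0.1],"claw":85}
    - {"delta_rot":[0,0,0],"offset":[0.7,0.6,0.1],"claw":85}
    - {"delta_rot":[0,0,0],"offset":[0.7,0.6,0.1],"claw":85}
    - {"delta_rot":[0,0,0],"offset":[0,0,0],"claw":85}

```text
clock: 2.88
position: [536.7, 337.9, 367.4]
tool_rot: [[1.0, -0.007, -0.001], [-0.007, -1.0, -0.002], [-0.001, 0.002, -1.0]]
ft_force: [-0.4, 0.8, -0.1]
opening: 85.0
grip_force: 0.0
```

```bash
python3 - <<'E'
from h import *
np.set_printoptions(precision=1,suppress=True)
ci=camera_info("wrist");i=get_image("wrist");cv2.imwrite("pics/w1.png",i)
for r in recognise("wrist","tin_1"):
  e=np.array(r["extent"])*[640,400,640,400];u,v=e[:2]+e[2:]/2
  p=np.array([onz("wrist",u,v,29,ci)])[0];print(round(r["conf"],2),e,p)
s=get_state();print(s["position"],s["ft_force"],s["tool_rot"])
E
```

```text
0.93 [285.6 336.5  48.   51.4] [333.3 355.   29. ]
0.84 [416.5 206.8  75.8  74.6] [472.7 213.4  29. ]
0.7 [291.5 147.   60.5  72. ] [534.3 340.1  29. ]
0.68 [367.6 355.7  54.3  44.2] [311.1 261.4  29. ]
0.6 [221.1 379.3  32.8  19.7] [296.6 436.2  29. ]
0.59 [525.  202.3  94.1  71.9] [478.  101.7  29. ]
[534.1 340.7 368.2] [-1.   0.3 -0.3] [[ 1. -0. -0.]
 [-0. -1. -0.]
 [-0.  0. -1.]]
```

View pics/w1.png

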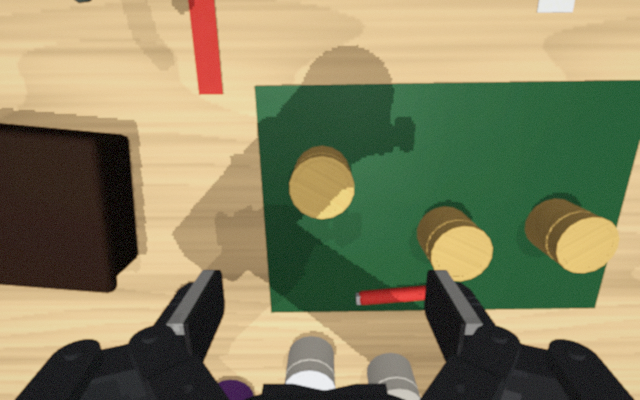

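The wrist view shows tin 3 at (322,183), tin 2 at (455,245) and tin 1 at (570,237). The red penknife at (395,295) is clear of all three.

Emit:
arm_command:
  rows:
    - {"delta_rot":[0,0,0],"offset":[0.02,0,0.75],"claw":85}
    - {"delta_rot":[0,0,0],"offset":[0,0,0.75],"claw":85}
    - {"delta_rot":[0,0,0],"offset":[0,0,0.75],"claw":85}
    - {"delta_rot":[0,0,0],"offset":[0,0,0.75],"claw":85}
    - {"delta_rot":[0,0,0],"offset":[0,0,0.75],"claw":85}
    - {"delta_rot":[0,0,0],"offset":[0,0,0.5],"claw":85}
    - {"delta_rot":[0,0,0],"offset":[0,0,0.25],"claw":85}
    - {"delta_rot":[0,0,0],"offset":[0,0,0],"claw":85}

```text
clock: 3.65
position: [532.7, 342.4, 186.4]
tool_rot: [[1.0, 0.001, -0.003], [0.001, -1.0, -0.003], [-0.003, 0.003, -1.0]]
ft_force: [0.4, -0.9, -0.0]
opening: 85.0
grip_force: 0.0
```

Emit:
arm_command:
  rows:
    - {"delta_rot":[0,0,0],"offset":[0,0,0],"claw":40}
    - {"delta_rot":[0,0,0],"offset":[0,0,0],"claw":40}
    - {"delta_rot":[0,0,0],"offset":[0,0,0],"claw":40}
    - {"delta_rot":[0,0,0],"offset":[0,0,0],"claw":40}
    - {"delta_rot":[0,0,0],"offset":[0,0,0],"claw":40}
    - {"delta_rot":[0,0,0],"offset":[0,0,0],"claw":40}
    - {"delta_rot":[0,0,0],"offset":[0,0,0],"claw":40}
    - {"delta_rot":[0,0,0],"offset":[0,0,0],"claw":40}
  force: 40

```text
clock: 4.32
position: [534.4, 342.6, 191.0]
tool_rot: [[1.0, -0.0, 0.003], [-0.0, -1.0, 0.003], [0.003, -0.003, -1.0]]
ft_force: [-1.4, 0.5, 6.7]
opening: 52.9
grip_force: 43.7
```

Emit:
arm_command:
  rows:
    - {"delta_rot":[0,0,0],"offset":[0,0,-0.2],"claw":40}
    - {"delta_rot":[0,0,0],"offset":[0,0,-0.3],"claw":40}
    - {"delta_rot":[0,0,0],"offset":[0,0,-0.2],"claw":40}
    - {"delta_rot":[0,0,0],"offset":[0,0,0],"claw":40}
    - {"delta_rot":[0,0,0],"offset":[0,0,0],"claw":40}
    - {"delta_rot":[0,0,0],"offset":[0,0,0],"claw":40}
    - {"delta_rot":[0,0,0],"offset":[0,0,0],"claw":40}

```text
clock: 4.9
position: [533.7, 341.7, 216.2]
tool_rot: [[1.0, -0.001, -0.001], [-0.001, -1.0, -0.001], [-0.001, 0.001, -1.0]]
ft_force: [0.6, 0.3, -1.8]
opening: 53.7
grip_force: 43.0
```

```bash
python3 - <<'E'
from h import *
for k in range(4):
  get_image("wrist");s=get_state();print(s["ft_force"].round(2),s["position"].round(1),s["opening"])
E
```

```text
[-0.59  0.26 -1.02] [533.7 341.7 216.1] 53.56840178546116
[ 0.7   0.85 -1.51] [533.7 341.8 216.1] 53.582593378217
[ 0.04  0.13 -0.9 ] [533.8 341.8 216.1] 53.29976613326826
[ 0.49 -0.86 -0.86] [533.8 341.9 216.2] 53.57709632725916
```

Emit:
arm_command:
  rows:
    - {"delta_rot":[0,0,0],"offset":[0,0,0.2],"claw":40}
    - {"delta_rot":[0,0,0],"offset":[0,0,0.2],"claw":40}
    - {"delta_rot":[0,0,0],"offset":[0,0,0.15],"claw":40}
    - {"delta_rot":[0,0,0],"offset":[0,0,0.1],"claw":40}
    - {"delta_rot":[0,0,0],"offset":[0,0,0.03],"claw":40}
    - {"delta_rot":[0,0,0],"offset":[0,0,0],"claw":40}
    - {"delta_rot":[0,0,0],"offset":[0,0,0],"claw":40}

```text
clock: 5.68
position: [533.4, 341.6, 191.1]
tool_rot: [[1.0, -0.0, -0.001], [-0.0, -1.0, -0.002], [-0.001, 0.002, -1.0]]
ft_force: [-5.4, -2.2, 11.8]
opening: 53.4
grip_force: 44.3
```

Emit:
arm_command:
  rows:
    - {"delta_rot":[0,0,0],"offset":[0,0,0],"claw":60}
    - {"delta_rot":[0,0,0],"offset":[0,0,0],"claw":85}
    - {"delta_rot":[0,0,0],"offset":[0,0,0],"claw":85}
    - {"delta_rot":[0,0,0],"offset":[0,0,0],"claw":85}
    - {"delta_rot":[0,0,0],"offset":[0,0,0],"claw":85}
    - {"delta_rot":[0,0,0],"offset":[0,0,-0.4],"claw":85}
    - {"delta_rot":[0,0,0],"offset":[0,0,-0.8],"claw":85}
    - {"delta_rot":[0,0,0],"offset":[0,0,-0.8],"claw":85}
    - {"delta_rot":[0,0,0],"offset":[0,0,-0.5],"claw":85}
    - {"delta_rot":[0,0,0],"offset":[0,0,0],"claw":85}

```text
clock: 6.52
position: [535.1, 342.9, 295.1]
tool_rot: [[1.0, 0.0, 0.008], [0.0, -1.0, 0.007], [0.008, -0.007, -1.0]]
ft_force: [0.7, 0.3, -0.9]
opening: 85.1
grip_force: 0.0
```

Emit:
arm_command:
  rows:
    - {"delta_rot":[0,0,0],"offset":[-0.38,0.8,0],"claw":85}
    - {"delta_rot":[0,0,0],"offset":[-0.38,0.8,0],"claw":85}
    - {"delta_rot":[0,0,0],"offset":[-0.38,0.8,0],"claw":85}
    - {"delta_rot":[0,0,0],"offset":[-0.38,0.78,0],"claw":85}
    - {"delta_rot":[0,0,0],"offset":[0,0,0.3],"claw":85}
    - {"delta_rot":[0,0,0],"offset":[0,0,0.6],"claw":85}
    - {"delta_rot":[0,0,0],"offset":[0,0,0.7],"claw":85}
    - {"delta_rot":[0,0,0],"offset":[0,0,0.6],"claw":85}
    - {"delta_rot":[0,0,0],"offset":[0,0,0.2],"claw":85}
    - {"delta_rot":[0,0,0],"offset":[0,0,0],"claw":85}

```text
clock: 7.35
position: [472.3, 214.2, 191.1]
tool_rot: [[1.0, -0.001, -0.004], [-0.001, -1.0, -0.004], [-0.004, 0.004, -1.0]]
ft_force: [-0.8, 0.3, -0.0]
opening: 85.0
grip_force: 0.0
```

Emit:
arm_command:
  rows:
    - {"delta_rot":[0,0,0],"offset":[0,0,0],"claw":40}
    - {"delta_rot":[0,0,0],"offset":[0,0,0],"claw":40}
    - {"delta_rot":[0,0,0],"offset":[0,0,0],"claw":40}
    - {"delta_rot":[0,0,0],"offset":[0,0,0],"claw":40}
    - {"delta_rot":[0,0,0],"offset":[0,0,0],"claw":40}
    - {"delta_rot":[0,0,0],"offset":[0,0,0],"claw":40}
    - {"delta_rot":[0,0,0],"offset":[0,0,0],"claw":40}
    - {"delta_rot":[0,0,0],"offset":[0,0,0],"claw":40}
  force: 40

```text
clock: 8.02
position: [473.6, 215.5, 195.2]
tool_rot: [[1.0, -0.0, 0.003], [-0.0, -1.0, 0.003], [0.003, -0.003, -1.0]]
ft_force: [-0.4, 0.9, 6.7]
opening: 53.5
grip_force: 43.4
```

Emit:
arm_command:
  rows:
    - {"delta_rot":[0,0,0],"offset":[0,0,-0.2],"claw":40}
    - {"delta_rot":[0,0,0],"offset":[0,0,-0.3],"claw":40}
    - {"delta_rot":[0,0,0],"offset":[0,0,-0.2],"claw":40}
    - {"delta_rot":[0,0,0],"offset":[0,0,0],"claw":40}
    - {"delta_rot":[0,0,0],"offset":[0,0,0],"claw":40}
    - {"delta_rot":[0,0,0],"offset":[0,0,0],"claw":40}
    - {"delta_rot":[0,0,0],"offset":[0,0,0],"claw":40}

```text
clock: 8.6
position: [472.6, 214.5, 220.8]
tool_rot: [[1.0, -0.001, -0.001], [-0.001, -1.0, -0.001], [-0.001, 0.001, -1.0]]
ft_force: [0.2, -0.1, -4.2]
opening: 53.2
grip_force: 43.7
```

```bash
python3 - <<'E'
from h import *
for k in range(4):
  get_image("wrist");s=get_state();print(s["ft_force"].round(2),s["position"].round(1),s["opening"])
E
```

```text
[ 0.7  -0.45 -4.3 ] [472.7 214.5 220.8] 53.42955082557471
[ 1.28  0.04 -4.51] [472.8 214.6 220.9] 53.550817359373674
[ 0.12 -0.01 -5.12] [472.8 214.6 220.9] 53.47452910273097
[-1.01  1.12 -5.57] [472.9 214.7 221.1] 53.57831493880243
```

Tin 2 is the loaded one at about 4.7 N. I'll carry it up and across, then look at the case.

Emit:
arm_command:
  rows:
    - {"delta_rot":[0,0,0],"offset":[0,0,-0.3],"claw":40}
    - {"delta_rot":[0,0,0],"offset":[0,0,-0.6],"claw":40}
    - {"delta_rot":[0,0,0],"offset":[0,0,-0.7],"claw":40}
    - {"delta_rot":[0,0,0],"offset":[0,0.2,-0.7],"claw":40}
    - {"delta_rot":[0,0,0],"offset":[0,0.4,-0.7],"claw":40}
    - {"delta_rot":[0,0,0],"offset":[0,0.6,-0.6],"claw":40}
    - {"delta_rot":[0,0,0],"offset":[0,0.7,-0.4],"claw":40}
    - {"delta_rot":[0,0,0],"offset":[0,0.8,-0.2],"claw":40}
    - {"delta_rot":[0,0,0],"offset":[0,0.8,0],"claw":40}
    - {"delta_rot":[0,0,0],"offset":[0,0.8,0],"claw":40}

```text
clock: 9.63
position: [472.2, 41.4, 390.1]
tool_rot: [[1.0, -0.0, 0.001], [-0.0, -1.0, 0.001], [0.001, -0.001, -1.0]]
ft_force: [0.1, -0.2, -5.0]
opening: 53.2
grip_force: 43.9
```

Emit:
arm_command:
  rows:
    - {"delta_rot":[0,0,0],"offset":[0,0.8,0],"claw":40}
    - {"delta_rot":[0,0,0],"offset":[0,0.8,0],"claw":40}
    - {"delta_rot":[0,0,0],"offset":[0,0.8,0],"claw":40}
    - {"delta_rot":[0,0,0],"offset":[0,0.6,0],"claw":40}
    - {"delta_rot":[0,0,0],"offset":[0,0.4,0],"claw":40}
    - {"delta_rot":[0,0,0],"offset":[0,0.2,0],"claw":40}
    - {"delta_rot":[0,0,0],"offset":[0,0,0],"claw":40}
    - {"delta_rot":[0,0,0],"offset":[0,0,0],"claw":40}

```text
clock: 10.3
position: [472.5, -101.3, 389.1]
tool_rot: [[1.0, -0.002, -0.001], [-0.002, -1.0, 0.0], [-0.001, -0.0, -1.0]]
ft_force: [0.0, -0.5, -4.1]
opening: 53.2
grip_force: 43.9
```

```bash
python3 - <<'E'
from h import *
import json
ci=camera_info("wrist");i=get_image("wrist");cv2.imwrite("pics/w2.png",i)
json.dump({k:(np.array(v).tolist()) for k,v in ci.items()},open("w2.json","w"))
s=get_state();print(s["ft_force"].round(2),s["position"].round(1),s["opening"],s["joint_pos"].round(2))
E
```

```text
[-1.13  0.35 -4.7 ] [ 472.6 -100.9  389.2] 53.63675068241121 [ 0.13  0.16 -0.35 -0.   -1.06  1.44]
```

View pics/w2.png

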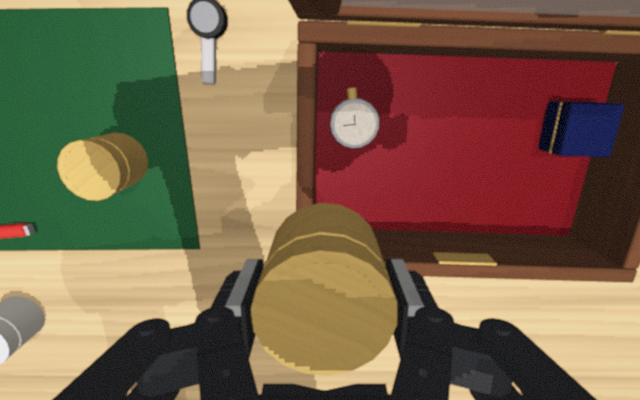

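The wrist view shows the case rim with its +y front outer corner at (305,268) and its -y front corner near (638,281). The floor corners are at (616,62) and (571,234). The watch is at (355,123) and the ring box at (582,128).

```bash
python3 - <<'E'
from h import *
import json
from scipy.optimize import least_squares
np.set_printoptions(precision=1,suppress=True)
W=json.load(open("w2.json"));W={k:(np.array(v) if k=="T" else v) for k,v in W.items()}
sc=lambda u,v:(270+u/2.7-.3,180+v/2.7-.3); cc=lambda u,v:(140+u/4.5-.4,120+v/4.5-.4)
O=[("side",sc(44,205),(-100,150,85)),("side",sc(270,178),(100,150,85)),("side",sc(91,575),(-100,-150,85)),("side",sc(372,527),(100,-150,85)),("scene",cc(686,245),(-100,150,85)),("scene",cc(152,428),(100,-150,0)),
("w",(305,268),(-100,150,85)),("w",(638,281),(-100,-150,85)),("w",(616,62),(86,-136,12)),("w",(571,234),(-86,-136,12)),("w",(298,22),(100,150,85)),("w",(316,233),(-86,136,85))]
L=[("side",sc(463,408),-150,200,16),("scene",cc(48,85),-150,200,16),("scene",cc(537,175),150,200,16),("scene",cc(37,55),-150,200,0),("scene",cc(540,155),150,200,0),("side",sc(292,22),150,200,0)]
CI={n:camera_info(n) for n in("side","scene")};CI["w"]=W
def f(q):
  x,y,t,z,th=q;R=np.array([[np.cos(t),-np.sin(t),0],[np.sin(t),np.cos(t),0],[0,0,1]]);o=[x,y,z];r=[]
  for n,px,p in O:
    r+=list((proj(n,R@p+o,CI[n])-px))
  for n,px,yy,l,h in L:
    p=np.array([100-l*np.cos(th)+h*np.sin(th),yy,85+l*np.sin(th)+h*np.cos(th)]);r+=list(proj(n,R@p+o,CI[n])-px)
  return np.array(r)
s=least_squares(f,[490,-220,0,0,1.5],loss="soft_l1",x_scale=[10,10,.1,10,.1]);print(s.x[:2],s.x[2:].round(3).tolist());print(f(s.x).reshape(-1,2))
for u,v,z in((305,268,85),(638,281,85),(616,62,12),(571,234,12),(298,22,85),(355,123,24),(545,155,48)):print(u,v,onz("w",u,v,z,W))
E
```

```text
[ 492.4 -231.1] [-0.03, -2.859, 1.521]
[[-1.1 -0.1]
 [-1.1 -1.3]
 [ 1.2  3.8]
 [ 3.9  2. ]
 [-0.8  0.4]
 [-0.8  1.8]
 [-5.9  4.4]
 [-2.8 -0.1]
 [-0.  -0.4]
 [-1.4 -0.7]
 [ 2.9 -0.6]
 [-0.7 25.6]
 [ 2.8  2.2]
 [-5.  -3.8]
 [-2.2 -0.8]
 [ 1.4 -0.2]
 [-0.   0.2]
 [-1.5 -0.8]]
305 268 [402.9 -83.6  85. ]
638 281 [ 389.6 -377.6   85. ]
616 62 [ 573.8 -367.5   12. ]
571 234 [ 402.8 -364.    12. ]
298 22 [596.1 -82.3  85. ]
355 123 [ 520.6 -129.2   24. ]
545 155 [ 495.  -296.7   48. ]
```

Emit:
arm_command:
  rows:
    - {"delta_rot":[0,0,0],"offset":[-0.05,0.3,0],"claw":40}
    - {"delta_rot":[0,0,0],"offset":[-0.05,0.6,0],"claw":40}
    - {"delta_rot":[0,0,0],"offset":[-0.05,0.7,0],"claw":40}
    - {"delta_rot":[0,0,0],"offset":[-0.05,0.7,0],"claw":40}
    - {"delta_rot":[0,0,0],"offset":[-0.05,0.5,0.2],"claw":40}
    - {"delta_rot":[0,0,0],"offset":[0,0.3,0.4],"claw":40}
    - {"delta_rot":[0,0,0],"offset":[0,0,0.6],"claw":40}
    - {"delta_rot":[0,0,0],"offset":[0,0,0.6],"claw":40}
    - {"delta_rot":[0,0,0],"offset":[0,0,0.6],"claw":40}
    - {"delta_rot":[0,0,0],"offset":[0,0,0.5],"claw":40}

```text
clock: 11.18
position: [462.7, -224.2, 272.0]
tool_rot: [[1.0, 0.0, -0.001], [0.0, -1.0, 0.0], [-0.001, -0.0, -1.0]]
ft_force: [-0.1, -0.2, -4.9]
opening: 53.4
grip_force: 43.9
```

Emit:
arm_command:
  rows:
    - {"delta_rot":[0,0,0],"offset":[0,0,0.5],"claw":40}
    - {"delta_rot":[0,0,0],"offset":[0,0,0.4],"claw":40}
    - {"delta_rot":[0,0,0],"offset":[0,0,0.3],"claw":40}
    - {"delta_rot":[0,0,0],"offset":[0,0,0.2],"claw":40}
    - {"delta_rot":[0,0,0],"offset":[0,0,0.1],"claw":40}
    - {"delta_rot":[0,0,0],"offset":[0,0,0],"claw":40}
    - {"delta_rot":[0,0,0],"offset":[0,0,0],"claw":40}

```text
clock: 11.77
position: [463.2, -225.0, 214.0]
tool_rot: [[1.0, 0.0, 0.001], [0.0, -1.0, -0.0], [0.001, 0.0, -1.0]]
ft_force: [-0.0, -0.3, -5.2]
opening: 53.3
grip_force: 43.9
```

Nearly down, so I'll go gently from here.

Emit:
arm_command:
  rows:
    - {"delta_rot":[0,0,0],"offset":[0,0,0.05],"claw":40}
    - {"delta_rot":[0,0,0],"offset":[0,0,0.05],"claw":40}
    - {"delta_rot":[0,0,0],"offset":[0,0,0.04],"claw":40}
    - {"delta_rot":[0,0,0],"offset":[0,0,0.03],"claw":40}
    - {"delta_rot":[0,0,0],"offset":[0,0,0.03],"claw":40}
    - {"delta_rot":[0,0,0],"offset":[0,0,0],"claw":40}
    - {"delta_rot":[0,0,0],"offset":[0,0,0],"claw":40}

```text
clock: 12.35
position: [462.6, -225.3, 205.5]
tool_rot: [[1.0, -0.001, -0.0], [-0.001, -1.0, -0.0], [-0.0, 0.0, -1.0]]
ft_force: [-0.1, -1.5, -4.8]
opening: 53.3
grip_force: 43.9
```

Emit:
arm_command:
  rows:
    - {"delta_rot":[0,0,0],"offset":[0,0,0.03],"claw":40}
    - {"delta_rot":[0,0,0],"offset":[0,0,0.02],"claw":40}
    - {"delta_rot":[0,0,0],"offset":[0,0,0],"claw":40}
    - {"delta_rot":[0,0,0],"offset":[0,0,0],"claw":40}

```text
clock: 12.68
position: [462.7, -225.3, 204.3]
tool_rot: [[1.0, -0.0, 0.001], [-0.0, -1.0, -0.0], [0.001, 0.0, -1.0]]
ft_force: [-1.7, 1.4, 3.0]
opening: 53.6
grip_force: 44.7
```

Contact made, so I'll release and rise.

Emit:
arm_command:
  rows:
    - {"delta_rot":[0,0,0],"offset":[0,0,0],"claw":58}
    - {"delta_rot":[0,0,0],"offset":[0,0,0],"claw":68}
    - {"delta_rot":[0,0,0],"offset":[0,0,0],"claw":80}
    - {"delta_rot":[0,0,0],"offset":[0,0,0],"claw":80}
    - {"delta_rot":[0,0,0],"offset":[0,0,-0.3],"claw":80}
    - {"delta_rot":[0,0,0],"offset":[0,0,-0.7],"claw":80}
    - {"delta_rot":[0,0,0],"offset":[0,0,-0.9],"claw":80}
    - {"delta_rot":[0,0,0],"offset":[0,0,-0.9],"claw":80}
    - {"delta_rot":[0,0,0],"offset":[0,0,-0.9],"claw":80}
    - {"delta_rot":[0,0,0],"offset":[0,0,-0.9],"claw":80}

```text
clock: 13.52
position: [462.2, -225.2, 389.4]
tool_rot: [[1.0, -0.001, 0.0], [-0.001, -1.0, -0.0], [0.0, 0.0, -1.0]]
ft_force: [0.8, 0.1, -0.6]
opening: 79.9
grip_force: 0.0
```

Emit:
arm_command:
  rows:
    - {"delta_rot":[0,0,0],"offset":[0,0,-0.9],"claw":10}
    - {"delta_rot":[0,0,0],"offset":[0,0,-0.9],"claw":0}
    - {"delta_rot":[0,0,0],"offset":[0,0,-0.5],"claw":0}
    - {"delta_rot":[0,0,0],"offset":[0,0,0],"claw":0}
    - {"delta_rot":[0,0,0],"offset":[0,0,0],"claw":0}
    - {"delta_rot":[0,0,0],"offset":[0,0,0],"claw":0}

```text
clock: 14.02
position: [462.3, -225.1, 478.4]
tool_rot: [[1.0, -0.001, -0.002], [-0.001, -1.0, 0.001], [-0.002, -0.001, -1.0]]
ft_force: [-0.3, 0.1, -0.3]
opening: 6.7
grip_force: 0.0
```

```bash
python3 - <<'E'
from h import *
np.set_printoptions(precision=1,suppress=True)
ci=camera_info("wrist");i=get_image("wrist");cv2.imwrite("pics/w3.png",i)
s=get_state();print(s["ft_force"].round(2),s["position"].round(1),s["opening"],s["joint_pos"].round(2))
for t,z in(("tin_1",38),("watch",20),("ring_box",30),("lock",0)):
 for r in recognise("wrist",t):
  e=np.array(r["extent"])*[640,400,640,400];u,v=e[:2]+e[2:]/2;print(t,round(r["conf"],2),e,onz("wrist",u,v,z,ci))
E
```

```text
[-0.1 -0.4 -0. ] [ 462.4 -225.1  477.9] 0.6471329582008696 [-0.1  0.1 -0.1 -0.  -1.3  1.7]
tin_1 0.64 [  0.9 264.4   4.4  17.7] [308.9 197.9  38. ]
tin_1 0.63 [  4.2 118.6  80.5  50.3] [478.9 100.6  38. ]
tin_1 0.59 [300.4 133.3  51.3  53.2] [ 459.7 -226.3   38. ]
watch 0.91 [226.8  77.8  34.4  51.2] [ 523.1 -130.3   20. ]
watch 0.23 [328.4   0.   54.5  21.6] [ 619.6 -258.1   20. ]
ring_box 0.88 [400.6  85.4  47.7  48.6] [ 516.5 -339.1   30. ]
ring_box 0.71 [ 88.1   0.9 551.9 229.5] [ 509.9 -270.1   30. ]
ring_box 0.52 [226.9  76.9  38.9  52. ] [ 524.1 -135.2   30. ]
lock 0.73 [327.5   0.   54.8  21.6] [ 623.1 -258.9    0. ]
```

View pics/w3.png

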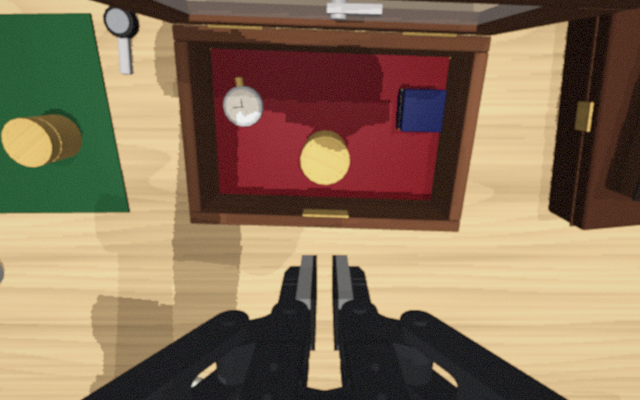

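The tin stands upright in the case at (325,158). The rim corners are at (189,223), (459,231), (175,27) and (489,38).

```bash
python3 - <<'E'
from h import *
from scipy.optimize import least_squares
np.set_printoptions(precision=1,suppress=True)
ci=camera_info("wrist")
O=[((191,223),(-100,150,85)),((458,231),(-100,-150,85)),((175,27),(100,150,85)),((489,38),(100,-150,85)),((450,57),(86,-136,12)),((434,198),(-86,-136,12)),((219,193),(-86,136,12)),((212,50),(86,136,12))]
def f(q,z=None):
  x,y,t,z=q;R=np.array([[np.cos(t),-np.sin(t),0],[np.sin(t),np.cos(t),0],[0,0,1]])
  return np.concatenate([proj("",R@p+[x,y,z],ci)-px for px,p in O])
s=least_squares(f,[490,-220,0,0],loss="soft_l1",x_scale=[10,10,.1,10]);print(s.x,s.x[2]);print(f(s.x).reshape(-1,2))
x,y,t,z=s.x;c=lambda a,b:(x+a*np.cos(t)-b*np.sin(t),y+a*np.sin(t)+b*np.cos(t))
print("lock",c(-68,0),"edge",c(-100,0),"hinge",c(100,0))
E
```

```text
[ 491.5 -229.    -0.    -5.4] -0.03133394328527306
[[ 1.   0.3]
 [ 0.  -0. ]
 [-1.6 -0.6]
 [ 0.9 -0.8]
 [-2.3  0.9]
 [-5.   0.9]
 [ 2.6 -0.2]
 [ 0.5  0. ]]
lock (np.float64(423.5698910783417), np.float64(-226.90323736068962)) edge (np.float64(391.5855988491291), np.float64(-225.90071524306336)) hinge (np.float64(591.4874252817079), np.float64(-232.16647847822748))
```

Emit:
arm_command:
  rows:
    - {"delta_rot":[0,0,0],"offset":[0.3,0.3,-0.5],"claw":0}
    - {"delta_rot":[0,0,0],"offset":[0.7,0.3,0],"claw":0}
    - {"delta_rot":[0,0,0],"offset":[0.8,0.3,0],"claw":0}
    - {"delta_rot":[0,0,0],"offset":[0.8,0.3,0],"claw":0}
    - {"delta_rot":[0,0,0],"offset":[0.8,0.3,0],"claw":0}
    - {"delta_rot":[0,0,0],"offset":[0.7,0.1,0],"claw":0}
    - {"delta_rot":[0,0,0],"offset":[0.35,0,0],"claw":0}
    - {"delta_rot":[0,0,0],"offset":[0,0,0],"claw":0}

```text
clock: 14.93
position: [643.6, -289.6, 495.6]
tool_rot: [[1.0, -0.0, -0.004], [-0.0, -1.0, 0.001], [-0.004, -0.001, -1.0]]
ft_force: [-0.6, 0.2, -1.7]
opening: -0.0
grip_force: 0.0
```

Emit:
arm_command:
  rows:
    - {"delta_rot":[0,0,0],"offset":[0,0,0.4],"claw":0}
    - {"delta_rot":[0,0,0],"offset":[0,0,0.6],"claw":0}
    - {"delta_rot":[0,0,0],"offset":[0,0,0.25],"claw":0}
    - {"delta_rot":[0,0,0],"offset":[0,0,0],"claw":0}
    - {"delta_rot":[0,0,0],"offset":[0,0,0],"claw":0}

```text
clock: 15.35
position: [640.2, -289.4, 449.5]
tool_rot: [[1.0, -0.001, -0.001], [-0.001, -1.0, -0.0], [-0.001, 0.0, -1.0]]
ft_force: [-0.5, -0.6, 1.4]
opening: 0.3
grip_force: 0.0
```

Emit:
arm_command:
  rows:
    - {"delta_rot":[0,0,0],"offset":[-0.3,0,0.03],"claw":0}
    - {"delta_rot":[0,0,0],"offset":[-0.3,0,0.03],"claw":0}
    - {"delta_rot":[0,0,0],"offset":[-0.2,0,0],"claw":0}
    - {"delta_rot":[0,0,0],"offset":[-0.15,0,0],"claw":0}
    - {"delta_rot":[0,0,0],"offset":[-0.25,0,0],"claw":0}
    - {"delta_rot":[0,0,0],"offset":[-0.35,0,0.02],"claw":0}
    - {"delta_rot":[0,0,0],"offset":[-0.35,0,0.06],"claw":0}
    - {"delta_rot":[0,0,0],"offset":[0,0,0],"claw":0}

```text
clock: 16.02
position: [563.2, -289.0, 445.9]
tool_rot: [[1.0, -0.001, 0.003], [-0.001, -1.0, -0.0], [0.003, 0.0, -1.0]]
ft_force: [-0.6, -0.4, 0.2]
opening: 0.1
grip_force: 0.0
```

```bash
python3 - <<'E'
from h import *
a=get_image("side");b=get_image("scene")
o=np.hstack([cv2.resize(a[120:400,270:470],(400,560)),cv2.resize(b[60:260,120:320],(400,560)[:1]*2)[:400].copy().repeat(1,0) if 0 else cv2.resize(b[20:300,120:320],(400,560))])
cv2.imwrite("pics/c1.png",o)
E
```

```text
(no output)
```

View pics/c1.png

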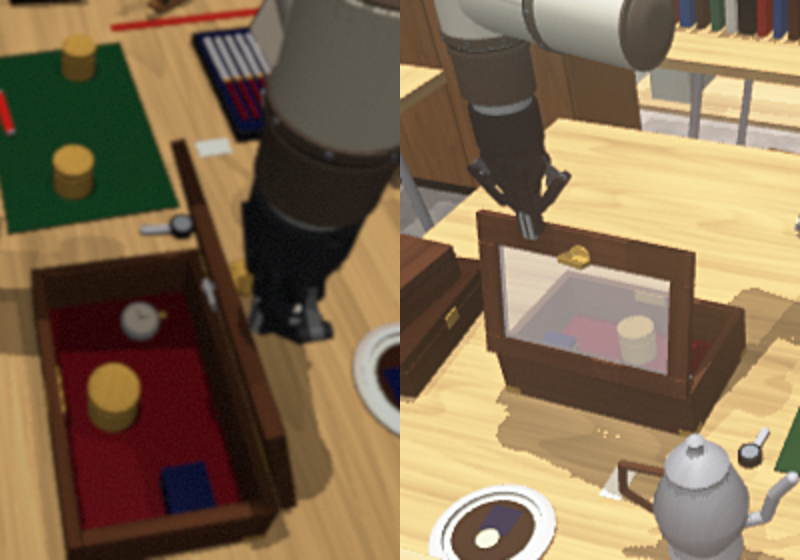

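The finger is behind the lid's front rail, clear of the knob, and the lid is following. Continuing along the arc.

Emit:
arm_command:
  rows:
    - {"delta_rot":[0,0,0],"offset":[-0.2,0,0.08],"claw":0}
    - {"delta_rot":[0,0,0],"offset":[-0.2,0,0.08],"claw":0}
    - {"delta_rot":[0,0,0],"offset":[-0.33,0,0.12],"claw":0}
    - {"delta_rot":[0,0,0],"offset":[-0.33,0,0.13],"claw":0}
    - {"delta_rot":[0,0,0],"offset":[-0.31,0,0.17],"claw":0}
    - {"delta_rot":[0,0,0],"offset":[-0.31,0,0.17],"claw":0}
    - {"delta_rot":[0,0,0],"offset":[-0.28,0,0.22],"claw":0}
    - {"delta_rot":[0,0,0],"offset":[-0.28,0,0.22],"claw":0}
    - {"delta_rot":[0,0,0],"offset":[-0.24,0,0.26],"claw":0}
    - {"delta_rot":[0,0,0],"offset":[-0.24,0,0.26],"claw":0}

```text
clock: 16.95
position: [454.8, -289.1, 375.1]
tool_rot: [[1.0, -0.001, -0.0], [-0.001, -1.0, 0.0], [-0.0, -0.0, -1.0]]
ft_force: [1.9, 1.7, 0.8]
opening: -0.6
grip_force: 0.9
```

Emit:
arm_command:
  rows:
    - {"delta_rot":[0,0,0],"offset":[-0.2,0,0.29],"claw":0}
    - {"delta_rot":[0,0,0],"offset":[-0.2,0,0.29],"claw":0}
    - {"delta_rot":[0,0,0],"offset":[-0.16,0,0.32],"claw":0}
    - {"delta_rot":[0,0,0],"offset":[-0.16,0,0.32],"claw":0}
    - {"delta_rot":[0,0,0],"offset":[-0.11,0,0.34],"claw":0}
    - {"delta_rot":[0,0,0],"offset":[-0.1,0,0.34],"claw":0}
    - {"delta_rot":[0,0,0],"offset":[-0.05,0,0.25],"claw":0}
    - {"delta_rot":[0,0,0],"offset":[0,0,0.2],"claw":0}
    - {"delta_rot":[0,0,0],"offset":[0,0,0.1],"claw":0}
    - {"delta_rot":[0,0,0],"offset":[0,0,0],"claw":0}

```text
clock: 17.78
position: [416.0, -289.1, 276.4]
tool_rot: [[1.0, -0.001, -0.003], [-0.001, -1.0, 0.001], [-0.003, -0.001, -1.0]]
ft_force: [0.5, -0.3, -0.2]
opening: 0.1
grip_force: 0.0
```

Now press in small steps to find the stop.

Emit:
arm_command:
  rows:
    - {"delta_rot":[0,0,0],"offset":[0,0,0.07],"claw":0}
    - {"delta_rot":[0,0,0],"offset":[0,0,0.07],"claw":0}
    - {"delta_rot":[0,0,0],"offset":[0,0,0.05],"claw":0}
    - {"delta_rot":[0,0,0],"offset":[0,0,0],"claw":0}
    - {"delta_rot":[0,0,0],"offset":[0,0,0],"claw":0}

```text
clock: 18.2
position: [416.8, -289.2, 274.3]
tool_rot: [[1.0, 0.001, 0.001], [0.001, -1.0, -0.002], [0.001, 0.002, -1.0]]
ft_force: [-7.5, 6.4, 24.6]
opening: -0.2
grip_force: 12.4
```

Emit:
arm_command:
  rows:
    - {"delta_rot":[0,0,0],"offset":[0,0,-0.4],"claw":40}
    - {"delta_rot":[0,0,0],"offset":[0,0,-0.7],"claw":40}
    - {"delta_rot":[0,0,0],"offset":[0,-0.4,-0.7],"claw":40}
    - {"delta_rot":[0,0,0],"offset":[0.1,-0.6,-0.7],"claw":40}
    - {"delta_rot":[0,0,0],"offset":[0.1,-0.5,-0.6],"claw":40}
    - {"delta_rot":[0,0,0],"offset":[0,0,0],"claw":40}
    - {"delta_rot":[0,0,0],"offset":[0,0,0],"claw":40}

```text
clock: 18.78
position: [424.9, -228.4, 396.0]
tool_rot: [[1.0, 0.001, 0.005], [0.001, -1.0, -0.001], [0.005, 0.001, -1.0]]
ft_force: [-0.4, 0.5, -1.2]
opening: 39.9
grip_force: 0.0
```

```bash
python3 - <<'E'
from h import *
np.set_printoptions(precision=2,suppress=True)
ci=camera_info("wrist");i=get_image("wrist");get_image("side");get_image("scene")
s=get_state();print(s["ft_force"].round(2),s["position"].round(1))
R=[]
for n in("wrist","side","scene"):
 for r in recognise(n,"lock")[:1]:
  e=np.array(r["extent"])*[640,400,640,400];u,v=e[:2]+e[2:]/2;R.append(ray(n,u,v));print(n,round(r["conf"],2),e,onz(n,u,v,115))
print(tri(R) if len(R)>1 else "")
x0,y0=map(int,np.clip(proj("wrist",[423.6,-227,115],ci)-[80,60],0,None));print(x0,y0)
cv2.imwrite("pics/k.png",cv2.resize(i[y0:y0+120,x0:x0+160],None,fx=4.5,fy=4.5,interpolation=cv2.INTER_CUBIC))
E
```

```text
[ 0.98 -1.1   0.2 ] [ 424.3 -229.3  393. ]
wrist 0.88 [296.9  180.    47.81  38.4 ] [ 425.84 -226.04  115.  ]
side 0.69 [300.99 296.6   16.38  20.6 ] [ 425.02 -228.12  115.  ]
scene 0.45 [237.7  158.88   9.47   6.92] [ 424.23 -220.16  115.  ]
[ 423.86 -224.67  111.82]
243 144
```

View pics/k.png

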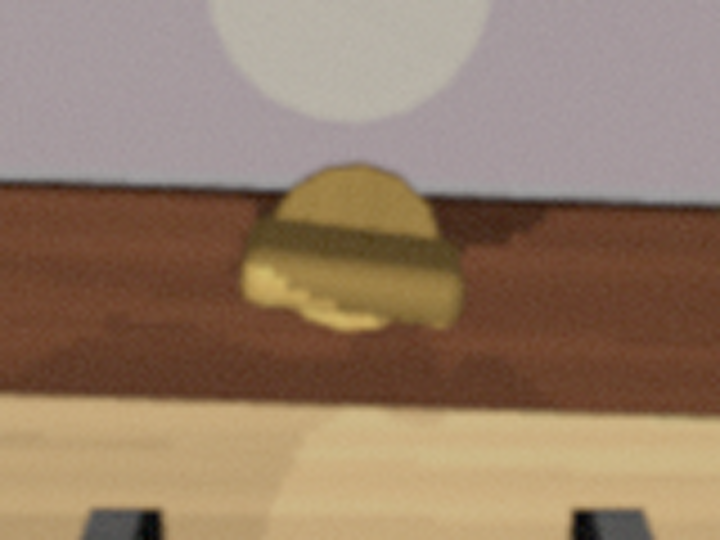

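The knob bar shows lying nearly along the front edge, tilted about 0.1 rad clockwise, with its top-face centre at crop (352,282). I'll rotate the tool clockwise so it closes across the bar.

```bash
python3 - <<'E'
from h import *
ci=camera_info("wrist");f=lambda u,v:(243+u/4.5-.4,144+v/4.5-.4)
for p in((352,282),(250,247),(460,270),(244,300),(445,328)):print(p,onz("wrist",*f(*p),126,ci).round(1))
for p in((0,393),(720,413)):print(p,onz("wrist",*f(*p),101,ci).round(1))
s=get_state();print(s["position"],s["joint_pos"].round(3))
E
```

```text
(352, 282) [ 424.3 -226.3  126. ]
(250, 247) [ 430.1 -210.4  126. ]
(460, 270) [ 426.2 -243.3  126. ]
(244, 300) [ 421.3 -209.2  126. ]
(445, 328) [ 416.5 -241.1  126. ]
(0, 393) [ 394.7 -163.2  101. ]
(720, 413) [ 390.6 -291.9  101. ]
[ 424.43851932 -229.59781003  392.80047693] [-0.158  0.152 -0.348 -0.    -1.074  1.727]
```

Emit:
arm_command:
  rows:
    - {"delta_rot":[0,0,1],"offset":[0,0,0],"claw":40}
    - {"delta_rot":[0,0,1],"offset":[0,0,0],"claw":40}
    - {"delta_rot":[0,0,1],"offset":[0,0,0],"claw":40}
    - {"delta_rot":[0,0,1],"offset":[0,0,0],"claw":40}
    - {"delta_rot":[0,0,1],"offset":[0,0,0],"claw":40}
    - {"delta_rot":[0,0,1],"offset":[0,0,0],"claw":40}
    - {"delta_rot":[0,0,1],"offset":[0,0,0],"claw":40}
    - {"delta_rot":[0,0,1],"offset":[0,0,0],"claw":40}
    - {"delta_rot":[0,0,1],"offset":[0,0,0],"claw":40}
    - {"delta_rot":[0,0,1],"offset":[0,0,0],"claw":40}

```text
clock: 19.92
position: [424.6, -229.6, 393.1]
tool_rot: [[0.638, -0.77, -0.002], [-0.77, -0.638, 0.0], [-0.001, 0.001, -1.0]]
ft_force: [0.3, 0.1, 0.1]
opening: 39.6
grip_force: 0.0
```

Emit:
arm_command:
  rows:
    - {"delta_rot":[0,0,1],"offset":[0,0,0],"claw":40}
    - {"delta_rot":[0,0,1],"offset":[0,0,0],"claw":40}
    - {"delta_rot":[0,0,1],"offset":[0,0,0],"claw":40}
    - {"delta_rot":[0,0,1],"offset":[0,0,0],"claw":40}
    - {"delta_rot":[0,0,1],"offset":[0,0,0],"claw":40}
    - {"delta_rot":[0,0,1],"offset":[0,0,0],"claw":40}
    - {"delta_rot":[0,0,1],"offset":[0,0,0],"claw":40}
    - {"delta_rot":[0,0,1],"offset":[0,0,0],"claw":40}
    - {"delta_rot":[0,0,1],"offset":[0,0,0],"claw":40}
    - {"delta_rot":[0,0,0.4],"offset":[0,0,0],"claw":40}

```text
clock: 20.75
position: [424.6, -229.6, 393.1]
tool_rot: [[-0.127, -0.992, -0.002], [-0.992, 0.127, 0.0], [-0.0, 0.002, -1.0]]
ft_force: [0.0, 0.4, -0.2]
opening: 39.6
grip_force: 0.0
```

```bash
python3 - <<'E'
from h import *
ci=camera_info("wrist");i=get_image("wrist");cv2.imwrite("pics/k2.png",i)
s=get_state();print(s["position"],s["joint_pos"].round(3),s["tool_rot"].round(3))
for r in recognise("wrist","lock")[:2]:
  e=np.array(r["extent"])*[640,400,640,400];u,v=e[:2]+e[2:]/2;print(r["conf"],e,onz("wrist",u,v,115,ci))
E
```

```text
[ 424.54844913 -229.59324389  393.10119906] [-0.158  0.151 -0.347 -0.    -1.074  0.031] [[-0.127 -0.992 -0.002]
 [-0.992  0.127  0.   ]
 [-0.     0.002 -1.   ]]
0.92 [309.824 179.4    33.728  53.4  ] [ 423.59805946 -224.08726334  115.        ]
```

Emit:
arm_command:
  rows:
    - {"delta_rot":[0,0,0],"offset":[-0.09,0,0.3],"claw":40}
    - {"delta_rot":[0,0,0],"offset":[0,0,0.6],"claw":40}
    - {"delta_rot":[0,0,0],"offset":[0,0,0.6],"claw":40}
    - {"delta_rot":[0,0,0],"offset":[0,0,0.5],"claw":40}
    - {"delta_rot":[0,0,0],"offset":[0,0,0.4],"claw":40}
    - {"delta_rot":[0,0,0],"offset":[0,0,0.3],"claw":40}
    - {"delta_rot":[0,0,0],"offset":[0,0,0.1],"claw":40}
    - {"delta_rot":[0,0,0],"offset":[0,0,0],"claw":40}

```text
clock: 21.52
position: [424.8, -225.8, 280.7]
tool_rot: [[-0.122, -0.992, -0.003], [-0.992, 0.122, 0.001], [-0.0, 0.003, -1.0]]
ft_force: [-0.1, -0.2, -0.3]
opening: 40.0
grip_force: 0.0
```

Emit:
arm_command:
  rows:
    - {"delta_rot":[0,0,0],"offset":[0,0,0],"claw":20}
    - {"delta_rot":[0,0,0],"offset":[0,0,0],"claw":5}
    - {"delta_rot":[0,0,0],"offset":[0,0,0],"claw":5}
    - {"delta_rot":[0,0,0],"offset":[0,0,0],"claw":5}
    - {"delta_rot":[0,0,0],"offset":[0,0,0],"claw":5}
    - {"delta_rot":[0,0,0],"offset":[0,0,0],"claw":5}
    - {"delta_rot":[0,0,0],"offset":[0,0,0],"claw":5}
  force: 40

```text
clock: 22.1
position: [424.1, -225.6, 282.7]
tool_rot: [[-0.123, -0.992, -0.002], [-0.992, 0.123, 0.0], [0.0, 0.002, -1.0]]
ft_force: [-5.0, 0.4, 6.1]
opening: 8.9
grip_force: 42.9
```

Emit:
arm_command:
  rows:
    - {"delta_rot":[0,0,0.8],"offset":[0,0,0],"claw":5}
    - {"delta_rot":[0,0,0.8],"offset":[0,0,0],"claw":5}
    - {"delta_rot":[0,0,0.8],"offset":[0,0,0],"claw":5}
    - {"delta_rot":[0,0,0.8],"offset":[0,0,0],"claw":5}
    - {"delta_rot":[0,0,0.8],"offset":[0,0,0],"claw":5}
    - {"delta_rot":[0,0,0.8],"offset":[0,0,0],"claw":5}
    - {"delta_rot":[0,0,0.8],"offset":[0,0,0],"claw":5}
    - {"delta_rot":[0,0,0.8],"offset":[0,0,0],"claw":5}
    - {"delta_rot":[0,0,0.8],"offset":[0,0,0],"claw":5}
    - {"delta_rot":[0,0,0.8],"offset":[0,0,0],"claw":5}

```text
clock: 22.93
position: [424.4, -225.8, 282.8]
tool_rot: [[-0.734, -0.679, -0.001], [-0.679, 0.734, -0.0], [0.001, 0.0, -1.0]]
ft_force: [-4.1, -0.5, 4.2]
opening: 9.0
grip_force: 42.7
```

Emit:
arm_command:
  rows:
    - {"delta_rot":[0,0,0.8],"offset":[0,0,0],"claw":5}
    - {"delta_rot":[0,0,0.8],"offset":[0,0,0],"claw":5}
    - {"delta_rot":[0,0,0.8],"offset":[0,0,0],"claw":5}
    - {"delta_rot":[0,0,0.8],"offset":[0,0,0],"claw":5}
    - {"delta_rot":[0,0,0.8],"offset":[0,0,0],"claw":5}
    - {"delta_rot":[0,0,0.8],"offset":[0,0,0],"claw":5}
    - {"delta_rot":[0,0,0.8],"offset":[0,0,0],"claw":5}
    - {"delta_rot":[0,0,0.8],"offset":[0,0,0],"claw":5}
    - {"delta_rot":[0,0,0],"offset":[0,0,0],"claw":5}
    - {"delta_rot":[0,0,0],"offset":[0,0,0],"claw":5}

```text
clock: 23.77
position: [424.5, -226.0, 282.7]
tool_rot: [[-0.981, -0.192, -0.001], [-0.192, 0.981, -0.001], [0.001, -0.001, -1.0]]
ft_force: [-4.6, -2.4, 4.8]
opening: 9.3
grip_force: 42.9
```

```bash
python3 - <<'E'
from h import *
for k in range(3):
  get_image("wrist");s=get_state();print(s["wrist_torque"].round(3),s["ft_force"].round(1),s["position"].round(1),s["tool_rot"][:,1].round(3),s["joint_pos"].round(2))
E
```

```text
[-0.84   1.344 -0.02 ] [-5.  -2.2  5.9] [ 424.5 -226.   282.8] [-0.192  0.981 -0.001] [-0.15  0.28 -0.51  0.   -0.79 -1.23]
[-0.871  1.392  0.02 ] [-3.5 -2.9  5.7] [ 424.5 -226.   282.7] [-0.192  0.981 -0.001] [-0.15  0.28 -0.51  0.   -0.79 -1.23]
[-0.773  1.361 -0.047] [-4.3 -2.2  6.4] [ 424.5 -226.   282.7] [-0.192  0.981 -0.001] [-0.15  0.28 -0.51  0.   -0.79 -1.23]
```

Emit:
arm_command:
  rows:
    - {"delta_rot":[0,0,0.6],"offset":[0,0,0],"claw":5}
    - {"delta_rot":[0,0,0.6],"offset":[0,0,0],"claw":5}
    - {"delta_rot":[0,0,0.6],"offset":[0,0,0],"claw":5}
    - {"delta_rot":[0,0,0.6],"offset":[0,0,0],"claw":5}
    - {"delta_rot":[0,0,0.5],"offset":[0,0,0],"claw":5}
    - {"delta_rot":[0,0,0],"offset":[0,0,0],"claw":5}
    - {"delta_rot":[0,0,0],"offset":[0,0,0],"claw":5}

```text
clock: 24.5
position: [424.6, -226.1, 282.8]
tool_rot: [[-0.998, 0.057, -0.001], [0.057, 0.998, -0.001], [0.001, -0.001, -1.0]]
ft_force: [-5.6, -3.6, 5.8]
opening: 9.1
grip_force: 43.2
```

```bash
python3 - <<'E'
from h import *
for k in range(3):
  get_image("wrist");s=get_state();print(s["wrist_torque"].round(3),s["ft_force"].round(1),s["position"].round(1),s["tool_rot"][:,1].round(3),s["joint_efforts"].round(3)[-1])
E
```

```text
[-1.047  1.354  0.432] [-5.5 -3.5  5.3] [ 424.6 -226.1  282.8] [ 0.057  0.998 -0.001] -0.453
[-1.045  1.402  0.513] [-4.6 -4.2  4.6] [ 424.6 -226.1  282.7] [ 0.057  0.998 -0.001] -0.451
[-1.018  1.346  0.398] [-4.9 -3.6  5.2] [ 424.6 -226.1  282.7] [ 0.057  0.998 -0.001] -0.451
```

The torque has risen to 0.45 N m, so the knob is at its stop. Release and retreat.

Emit:
arm_command:
  rows:
    - {"delta_rot":[0,0,0],"offset":[0,0,0],"claw":40}
    - {"delta_rot":[0,0,0],"offset":[0,0,0],"claw":40}
    - {"delta_rot":[0,0,0],"offset":[0,0,0],"claw":40}
    - {"delta_rot":[0,0,0],"offset":[0,0,-0.4],"claw":40}
    - {"delta_rot":[0,0,0],"offset":[0,0,-0.7],"claw":40}
    - {"delta_rot":[0,0,0],"offset":[0,0,-0.8],"claw":40}
    - {"delta_rot":[0,0,0],"offset":[0,0,-0.8],"claw":40}
    - {"delta_rot":[0,0,0],"offset":[0,0,-0.5],"claw":40}
    - {"delta_rot":[0,0,0],"offset":[0,0,0],"claw":40}

```text
clock: 25.4
position: [426.3, -225.8, 415.2]
tool_rot: [[-0.998, 0.06, 0.011], [0.06, 0.998, -0.003], [-0.012, -0.002, -1.0]]
ft_force: [0.1, -0.1, -0.9]
opening: 40.1
grip_force: 0.0
```

```bash
python3 - <<'E'
from h import *
w=get_image("wrist");a=get_image("side");s=get_state();print(s["position"],s["ft_force"])
o=np.hstack([cv2.resize(w,(480,300)),cv2.resize(a[130:400,220:470],(320,300))])
cv2.imwrite("pics/fin.png",o)
E
```

```text
[ 425.15587747 -225.37478767  410.5093834 ] [ 0.37092464  0.74024163 -0.79626905]
```

View pics/fin.png

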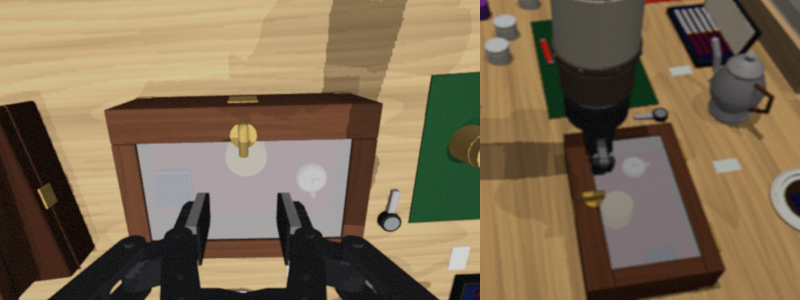

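The lid is shut, the knob at (243,140) lies along the case's x, and the tin is upright under the glass. The robot is clear of everything, so I'll hand in.

```bash
python3 -c "
from rig import job_done;print(job_done())"
```

```text
the job is handed in; nothing more can be done
None
```

The job is handed in: the loaded tin (tin 2, about 4.7 N when lifted) is upright in the case with the lid shut and the knob turned clockwise to its stop. I did not lift tin 1, and tin 3 weighed empty and is back on the mat.

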